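Clear the strainer off the snap box, put the jar away and shut the lid

TASK

The small steel strainer has been left on the lid of the clear plastic box: before moving the lid, set it down upright with its whole foot on the round cork trivet. Then swing the lid up to about upright, take the short straight-sided white jar with the flat cork top out of the leaning wooden caddy (leave the pepper mill next to it there), stand it upright on the floor of the box, and shut the lid fully again. Set things down rather than dropping them, and leave everything else where it stands.

Things in the scene. Friction and masses are not known exactly. Their poses are not given: they have to be found in the camera images.
- box: Clear plastic storage box with a hinged lid, fixed to the counter. Outside 150 (x) by 170 (y) by 95 mm high, walls and floor 4 mm. Origin: centre of its underside. Its x axis points away from the robot side, towards the lid's hinge; its -x side is the front.
- lid (a joint): Angle of the box's lid in rad: 0 shut, 1.57 upright, stop at 1.85. The hinge is stiff: the lid stays at whatever angle it is left.
- lid_hinge (a point): Middle of the lid's hinge line, on the rear (+x) rim of the box, 77 mm behind the box's centre and 95 mm above the counter. The hinge axis is the box's y axis.
- lid_handle (a point): Middle of the lid's grey bar grip: a round bar 10 mm thick and 90 mm long, along the box's y axis, on two posts near the front edge; its centre line is 40 mm above the lid's top face (lid 6 mm thick, 154 by 174 mm), and 132 mm in front of and, when shut, 46 mm above the hinge line. The point's axes turn with the lid (equal to the box's when shut).
- strainer: Small steel mesh strainer, loose, standing at first on the lid: round bowl 60 mm wide at the rim (58 mm at half height, foot 46 mm wide), 42 mm high, with a flat handle 10 mm wide and 4 mm thick running out along its +x axis from the rim to 105 mm from the centre, 39 mm up. 0.12 kg. Origin: centre of the underside of its foot; z up through the bowl.
- trivet: Round cork trivet, 150 mm across, 12 mm thick, fixed to the counter, to the left or the right of the box. Origin: centre of its underside.
- caddy: Wooden caddy, fixed to the counter, to the left or the right of the box: base 100 (x) by 186 (y) by 12 mm with two square pockets at y = -45 and +45 mm, both leaning 30 degrees so that their mouths point up and towards -x (towards the robot). The pockets are 46 mm wide inside and 31 mm deep, with 5 mm walls. Origin: centre of its underside.
- jar: Short straight-sided round jar, white ceramic with a flat cork top of the same width: 42 mm across, 80 mm high, about 0.12 kg. It starts in one of the caddy's pockets, leaning 30 degrees towards the robot; its upper 48 mm stand clear of the pocket. Origin: centre of its underside; z runs along its axis to the cork top.
- mill: Bystander: turned dark wooden pepper mill, waisted, 42 mm wide at its foot, 105 mm long, leaning in the caddy's other pocket. Origin: centre of its underside, z along its axis.
- saucer_a: Bystander: grey ceramic saucer, 130 mm across, standing on edge in the steel plate rack. Origin: its centre.
- saucer_b: Bystander: the other grey saucer in the plate rack. Origin: its centre.
- mug: Bystander: white mug, 80 mm across, 85 mm high. Origin: centre of its underside.
- bowl: Bystander: white bowl, 110 mm across, 45 mm high. Origin: centre of its underside.
- tin: Bystander: plain metal tin, 52 mm across, 60 mm high. Origin: centre of its underside.
- spoon: Bystander: wooden spoon lying flat, 170 mm long. Origin: underside, at its middle.
Things that resemble listed ones, but are neither listed nor needed, are in the scene too. Leave any blue or red look-alike of the strainer alone. Leave any turquoise look-alike of the jar alone.

How it is judged:
By the outcome, as a careful person would: the job done as asked, in the order asked, and still so for the second after the job is handed in, with the robot touching nothing.
It also fails if it takes over 72 s, if anything falls off the work surface, if the arm or the gripper's body presses on something with over 40 N, if the wrist force passes 120 N, or if a joint passes its speed limit or range.

ROBOT

A 6-joint arm with a two-finger parallel gripper is mounted at the origin on the work surface. World frame = base frame: x ahead of the robot, y to its left, z up, the work surface at z = 0. Lengths are in m, angles in rad, forces in N, time in s.
With the tool pointing down it reaches from about 0.35 to 1 m from the base axis. Payload 7.1 kg.
Tool frame: the origin (TCP) lies at the very end of the fingers, on their centre line; the grasp point (between the pads) lies 19 mm behind it; z points along the fingers, y is the line along which they close (so a half turn about z gives the same grasp; the last joint's range is limited). The gripper opens to 85 mm and grips with 20 to 120 N. Pads are 22 mm wide; open, the fingers measure 114 mm over their backs; the gripper's body (76 mm by 85 mm) begins 54 mm behind the grasp point. The pads swing forward as they close: fully open they stand 13 mm farther back than shut.
Start: joints at [1.206, 0.423, 1.63, -0, 1.089, -0.019], TCP at [0.212, 0.588, 0.231] pointing down, gripper open.
Joint ranges: [-3, 3], [-0.9, 2.11], [0.09, 2.58], [-1.31, 4.45], [0.11, 2.69], [-2.54, 2.54]. Speed limits (rad/s): [2.39, 2.39, 3.01, 3.14, 3.14, 3.14].

INTERFACE

Orientations are given as a rotation vector (axis times angle).
In Python, from station import read_state, vision, job gives the robot as it stands.
- The arm moves only by the tool arm_command, never from a script. Its argument "plan" is a list of rows, each a list of 7 numbers: the shift along the world's x, y, z scaled (see below), then the turn, a rotation vector about the world's x, y, z scaled (see below), then the opening, from -1 (shut) to 1 (fully open). In form: [[dx, dy, dz, wx, wy, wz, grip], ...]. A call has 1 to 10 rows; each row shifts and turns the commanded pose from where the row before left it; what a row does not reach is not made up. The controller multiplies each number of a shift by 0.04 m and each number of a turn by 0.08 rad. A row lasts 1/8 s, in which the tool goes at most 62.5 mm and 10.7 degrees, less where a joint would pass 70% of its speed; a pose out of reach is approached as far as the arm can. A call with a number of a shift or a turn outside -1 to 1 is refused whole. A call with a gripper value outside its range is refused whole. The fingers move at their own pace and stop on an object; "force" is the grip in N (left out, the last holds). Time passes only in rows, so rows that do not move let the fingers close. It gives the time, the measured TCP pose, the force, the opening and the grip force at its end, in the units of the state.
- read_state(): the state, without advancing time (a new reading comes with each control period).
- vision.grab_frame(name): name is "side" or "top" or "wrist"; returns the picture (480x640x3 uint8, red, green, blue); there is no depth.
- vision.get_calibration(name): a dict with "fx", "fy", "cx", "cy" (pixels), "k1" (the pictures are not rectified: a ray, as slopes to the right and down, at radius r is drawn at 1 + k1 r^2 times it, then the intrinsics apply), "world_from_camera" (4x4, takes a point from camera to world coordinates); the wrist camera has in their place "mount" (4x4, takes a point from camera to tool coordinates, whose origin is the TCP and whose axes are the flange's). Camera axes: x right, y down, z forward; pixel columns grow to the right and rows downward; lengths in m; the calibration is good to about 2 mm. A picture is of the moment at which its call begins: read the wrist's pose just before it. get_calibration takes no time and is no camera call.
- job.sign_off(): hands the job in; it is judged then, once.
The state is a dict: "clock": time; "joints": joint angles; "dq": joint speeds; "tau": joint torques, N m; "tcp_pos": TCP position; "eef_rot": TCP orientation; "force": force on the tool from outside, world axes, zero at the start; "wrist_torque": the same for the moment, N m; "gripper_width": opening from 0.0 (shut) to 1.0 (fully open); "gripper_force": force on a finger pad.
Only numpy, scipy, OpenCV 4.12 (cv2) and the standard library are available. Lean on these libraries where they do the work, as an engineer would, in place of code of your own. Each camera call takes 0.05 s, during which the arm holds its last target. There are 200 camera calls.

## Working session

There is one attempt and no reset: what is moved stays moved. The work goes in short steps, Python scripts to look and compute and a tool call to move; the robot and the scene stay as the last step left them, time stands still between calls to the robot, and variables do not carry over. Pictures are saved under pics/ and viewed, at most 10 in all, crops included, and the job is handed in when it is done.

Besides the shell and the picture viewer there is one more tool, called after "Emit:" as name([rows], argument=value, ...), one row to a line, values as JSON. arm_command: Moves the arm, as the interface text tells. Its arguments: {"type":"object","properties":{"plan":{"type":"array","items":{"type":"array","items":{"type":"number","minimum":-1,"maximum":1}}},"force":{"type":"number"}},"required":["plan"]}

```bash
mkdir -p pics; ls; python3 - <<'E'
from station import read_state, vision, job
import cv2,numpy as np
np.set_printoptions(precision=4,suppress=True)
s=read_state();print(s)
for n in ("top","side"):
    im=vision.grab_frame(n);cv2.imwrite(f"pics/{n}0.png",im[:,:,::-1])
for n in ("top","side","wrist"):
    c=vision.get_calibration(n);print(n,{k:(np.array(v) if not np.isscalar(v) else v) for k,v in c.items()})
E
```

```text
pics
{'clock': 0.0, 'joints': array([ 1.206 ,  0.4239,  1.6307,  0.    ,  1.0886, -0.019 ]), 'dq': array([ 0.0001, -0.0017, -0.0006,  0.0001,  0.0001,  0.0005]), 'tau': array([ -0.0006, -55.7383, -28.174 ,  -0.0001,   0.0075,  -0.    ]), 'tcp_pos': array([0.2116, 0.5875, 0.2305]), 'eef_rot': array([-0.5404, -3.0944,  0.0024]), 'force': array([-0.6591,  0.7286,  1.2501]), 'wrist_torque': array([0.0242, 0.0088, 0.0037]), 'gripper_force': 0.0, 'gripper_width': 1.0010237096513606}
top {'fx': 565.119292509463, 'fy': 565.119292509463, 'cx': 327.2462013081413, 'cy': 244.85474251292726, 'k1': 0.006359839236327379, 'world_from_camera': array([[ 0.0242, -0.9982,  0.0556,  0.4848],
       [-0.9996, -0.0235,  0.0134,  0.0444],
       [-0.0121, -0.0559, -0.9984,  1.5846],
       [ 0.    ,  0.    ,  0.    ,  1.    ]])}
side {'fx': 441.7820178747651, 'fy': 441.7820178747651, 'cx': 322.09581606243734, 'cy': 236.4625806732288, 'k1': -0.06538226870129743, 'world_from_camera': array([[-0.9283, -0.2885,  0.2345,  0.3506],
       [-0.3718,  0.7142, -0.593 ,  0.6143],
       [ 0.0036, -0.6377, -0.7703,  0.8073],
       [ 0.    ,  0.    ,  0.    ,  1.    ]])}
wrist {'fx': 342.43692344907555, 'fy': 342.43692344907555, 'cx': 324.52760107216454, 'cy': 246.80230729313143, 'k1': 0.007287796772358232, 'mount': array([[ 0.0011, -0.9662, -0.2579,  0.0643],
       [ 1.    ,  0.0008,  0.0013,  0.0018],
       [-0.0011, -0.2579,  0.9662, -0.1433],
       [ 0.    ,  0.    ,  0.    ,  1.    ]])}
```

View pics/top0.png

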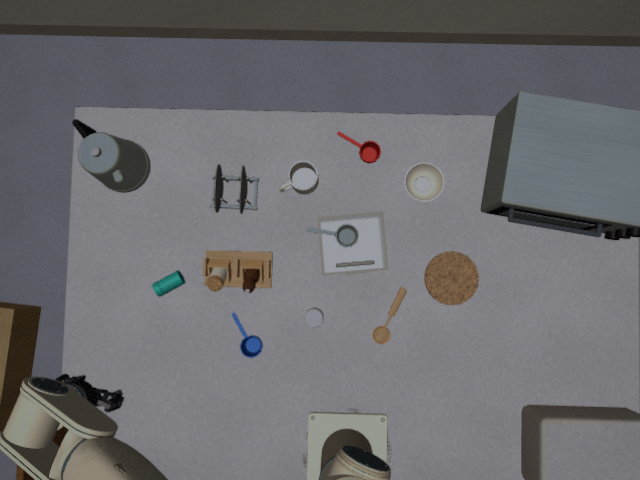

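View pics/side0.png

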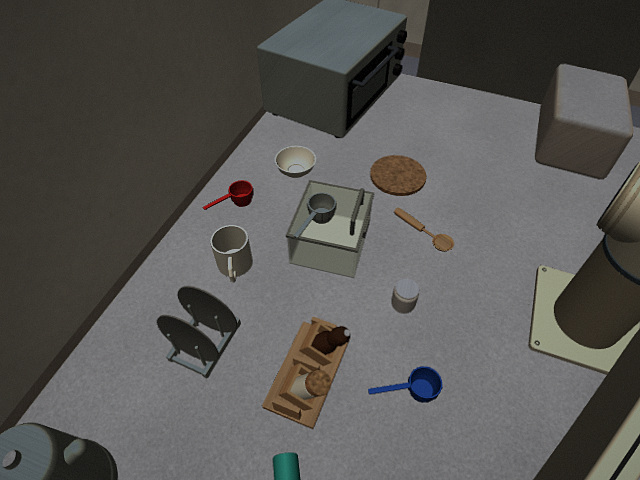

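Top view: the steel strainer is on the lid at (347,236), with its handle pointing left to (310,230). Its look-alikes are red at (370,152) and blue at (251,346). The jar is the white and cork one in the caddy at (217,275). It could be confused with the mill at (251,279), the turquoise jar at (168,283) and the tin at (314,318). The trivet is at (452,278). I'll check this in one close crop.

```bash
cat > h.py <<'E'
import numpy as np,cv2
from station import read_state, vision, job
from scipy.spatial.transform import Rotation as R
np.set_printoptions(precision=4,suppress=True)
def cam(n,s=None):
    c=vision.get_calibration(n)
    if n=="wrist":
        T=np.eye(4);T[:3,:3]=R.from_rotvec(s["eef_rot"]).as_matrix();T[:3,3]=s["tcp_pos"]
        return c,T@c["mount"]
    return c,np.array(c["world_from_camera"])
def ray(n,px,s=None):
    c,T=cam(n,s)
    K=np.array([[c["fx"],0,c["cx"]],[0,c["fy"],c["cy"]],[0,0,1]])
    p=cv2.undistortPoints(np.array(px,float).reshape(-1,1,2),K,np.array([c["k1"],0,0,0,0.])).reshape(-1,2)
    return T[:3,3],np.c_[p,np.ones(len(p))]@T[:3,:3].T
def onz(n,px,z,s=None):
    o,d=ray(n,px,s); return o+d*((z-o[2])/d[:,2])[:,None]
def proj(n,P,s=None):
    c,T=cam(n,s)
    q=(np.atleast_2d(P)-T[:3,3])@T[:3,:3]; q=q[:,:2]/q[:,2:]
    q=q*(1+c["k1"]*(q**2).sum(1,keepdims=True))
    return q*c["fx"]+[c["cx"],c["cy"]]
def snap(n,f,box=None,k=1):
    s=read_state(); im=vision.grab_frame(n)[:,:,::-1]
    if box: im=im[box[1]:box[3],box[0]:box[2]]
    cv2.imwrite("pics/"+f,cv2.resize(im,None,fx=k,fy=k,interpolation=cv2.INTER_CUBIC)); return s,im
E
python3 - <<'E'
from h import *
snap("top","c1.png",(198,205,398,300),4)
im=cv2.imread("pics/top0.png").astype(int)
m=((im[:,:,2]-im[:,:,0])>40).astype(np.uint8);m[:, :410]=0
n,l,st,c=cv2.connectedComponentsWithStats(m);i=1+st[1:,4].argmax();print(st[i],c[i],onz("top",[c[i]],.012))
E
```

```text
[ 425  252   54   53 2202] [451.2893 277.8233] [[ 0.489  -0.2801  0.012 ]]
```

View pics/c1.png

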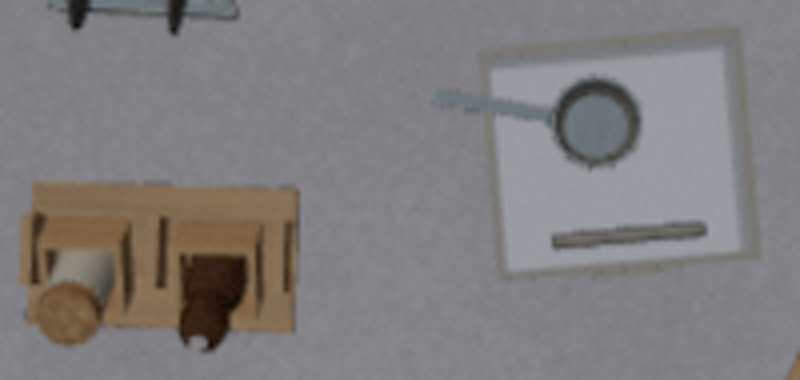

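The crop confirms both. The strainer rim is centred at crop (596,122), with its handle tip at (436,97), and the bar ends are at (554,241) and (705,229). The jar's cork top is at (70,314), and the dark mill next to it at (212,300).

```bash
python3 - <<'E'
from h import *
f=lambda p:np.array(p,float)/4+[198-.375,205-.375]
T=lambda p,z:onz("top",f(p),z)
b=T([[554,241],[705,229]],.146);print("bar",b,b.mean(0)); d=b[0]-b[1];print("len",np.linalg.norm(d),"yaw",np.degrees(np.arctan2(-d[0],d[1])))
L=T([[480,50],[740,28],[760,258],[503,278]],.101);print("lid",L.mean(0),[np.linalg.norm(L[i]-L[(i+1)%4]) for i in range(4)])
for i,j in ((0,1),(3,2)):
    d=L[i]-L[j];print(np.degrees(np.arctan2(-d[0],d[1])))
r=T([[596,122]],.101+.042);t=T([[436,97]],.140);print("rim",r,"tip",t,np.linalg.norm((t-r)[0,:2]),np.degrees(np.arctan2(*(t-r)[0,[1,0]])))
C=T([[33,182],[298,188],[296,331]],.012);print("caddy",C,(C[0]+C[2])/2,[np.linalg.norm(C[i]-C[i+1]) for i in (0,1)]);d=C[0]-C[1];print("yaw",np.degrees(np.arctan2(-d[0],d[1])))
for z in (.08,.085,.09,.095):print("jar top",T([[70,314]],z))
E
```

```text
bar [[ 0.5144  0.04    0.146 ]
 [ 0.5244 -0.0558  0.146 ]] [ 0.5194 -0.0079  0.146 ]
len 0.09628962387749915 yaw 5.918397568508864
lid [ 0.5741 -0.0026  0.101 ] [np.float64(0.17190494880855142), np.float64(0.15187906290678782), np.float64(0.1688448873465149), np.float64(0.15090002162000296)]
6.171427211070259
5.831453573150002
rim [[0.5911 0.0149 0.143 ]] tip [[0.605  0.1178 0.14  ]] 0.10379504465109723 82.30574442293346
caddy [[0.5496 0.4041 0.012 ]
 [0.5498 0.2188 0.012 ]
 [0.4504 0.2173 0.012 ]] [0.5    0.3107 0.012 ] [np.float64(0.18526301306434384), np.float64(0.09942991205514663)]
yaw 0.060709645387289866
jar top [[0.4595 0.3607 0.08  ]]
jar top [[0.4596 0.3596 0.085 ]]
jar top [[0.4597 0.3586 0.09  ]]
jar top [[0.4598 0.3575 0.095 ]]
```

Triangulating the jar top before moving, using the side view as well.

```bash
python3 - <<'E'
from h import *
c=np.array([.574,-.0025])
print("trivet side",proj("side",[.489,-.28,.012]))
# jar model: bottom B, axis (-.5,0,.866); project ends in both views for candidates
for bz in (.024,.03,.036):
    top=np.array([.4597,.358,bz+.0693]);print(bz,proj("side",[top]),proj("top",[top]))
im=cv2.imread("pics/side0.png");cv2.imwrite("pics/c2.png",cv2.resize(im[170:430,250:400],None,fx=2.3,fy=2.3,interpolation=cv2.INTER_CUBIC))
E
```

```text
trivet side [[397.4531 172.1881]]
0.024 [[316.9447 381.5916]] [[215.0799 283.1377]]
0.03 [[316.9241 380.2179]] [[214.5998 283.1646]]
0.036 [[316.9034 378.826 ]] [[214.1158 283.1917]]
```

View pics/c2.png

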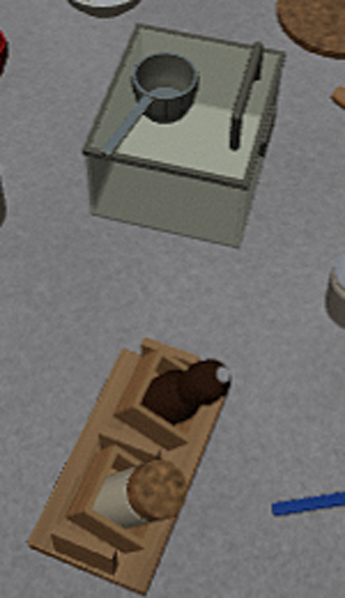

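Emit:
arm_command([
  [0.475,-0.715,0.1,0,0,-0.98,1],
  [0.475,-0.715,0.1,0,0,-0.98,1],
  [0.475,-0.715,0.1,0,0,-0.98,1],
  [0.475,-0.715,0.1,0,0,-0.98,1],
  [0.475,-0.715,0.1,0,0,-0.98,1],
  [0.475,-0.715,0,0,0,-0.98,1],
  [0.475,-0.715,0,0,0,-0.98,1],
  [0.475,-0.715,0,0,0,-0.98,1],
  [0.475,-0.715,0,0,0,-0.98,1],
  [0.475,-0.715,0,0,0,-0.98,1],
])

```text
clock: 1.4
tcp_pos: [0.4022, 0.301, 0.2512]
eef_rot: [-1.685, -2.651, 0.0]
force: [0.3, 0.3, 0.1]
gripper_width: 1.001
gripper_force: 0.0
```

Emit:
arm_command([
  [0.475,-0.715,0,0,0,-0.98,1],
  [0.475,-0.715,0,0,0,-0.98,1],
  [0.475,-0.715,0,0,0,-0.98,1],
  [0.475,-0.715,0,0,0,-0.98,1],
  [0.475,-0.715,0,0,0,-0.98,1],
  [0.475,-0.715,0,0,0,-0.98,1],
  [0.475,-0.715,0,0,0,-0.98,1],
  [0.475,-0.715,0,0,0,-0.98,1],
  [0.475,-0.715,0,0,0,-0.98,1],
  [0.475,-0.715,0,0,0,-0.98,1],
])

```text
clock: 2.65
tcp_pos: [0.5922, 0.015, 0.251]
eef_rot: [-2.57, -1.806, 0.001]
force: [0.5, 0.5, -0.2]
gripper_width: 1.0
gripper_force: 0.0
```

Side crop: the white jar's cork top is at full-frame (319,382), and the strainer stands upright on the lid with its rim at about (322,203). Next I'll check the strainer from the wrist camera.

```bash
python3 - <<'E'
from h import *
s,im=snap("wrist","w1.png")
print(s["joints"],s["tcp_pos"])
print(proj("wrist",[[.591,.0149,.143],[.605,.1178,.14],[.5194,-.0079,.146]],s))
# jar top triangulation
o1,d1=ray("top",[[198+70/4-.4,205+314/4-.4]]);o2,d2=ray("side",[[318.6,382.4]])
A=np.c_[d1[0],-d2[0]];t=np.linalg.lstsq(A,o2-o1,rcond=None)[0];print(o1+t[0]*d1[0],o2+t[1]*d2[0])
E
```

```text
[0.0052 0.3538 1.6867 0.0001 1.1016 0.3509] [0.5922 0.015  0.251 ]
[[322.0147 247.528 ]
 [290.5371 104.4599]
 [246.0997 304.6323]]
[0.4598 0.3584 0.0914] [0.4569 0.3575 0.0913]
```

View pics/w1.png

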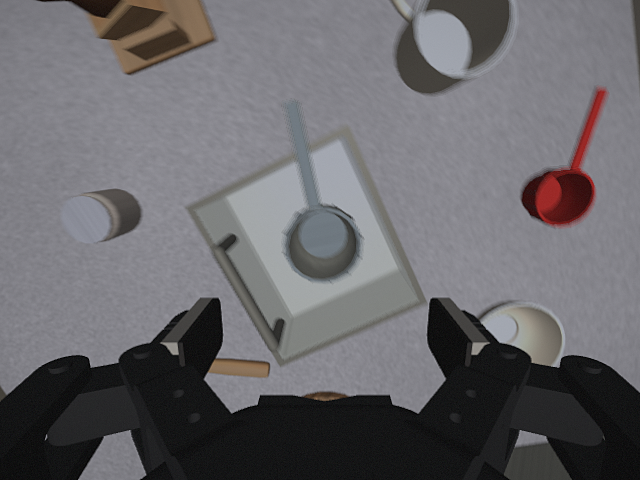

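The strainer rim is at about (323,243), where I predicted (322,247), and its handle tip is at (291,102). That's about 2 mm off in y, so I'll descend and grip.

Emit:
arm_command([
  [0,0.04,-0.9,0,0,0,1],
  [0,0,-0.9,0,0,0,1],
  [0,0,-0.9,0,0,0,1],
  [0,0,-0.6,0,0,0,1],
  [0,0,-0.35,0,0,0,1],
  [0,0,0,0,0,0,1],
  [0,0,0,0,0,0,-0.2],
  [0,0,0,0,0,0,-0.2],
  [0,0,0,0,0,0,-0.2],
  [0,0,0,0,0,0,-0.2],
], force=25)

```text
clock: 3.95
tcp_pos: [0.5925, 0.0176, 0.1067]
eef_rot: [2.567, 1.809, 0.003]
force: [-2.2, 0.4, 6.3]
gripper_width: 0.682
gripper_force: 26.4
```

Emit:
arm_command([
  [0,0,0.7,0,0,0,-0.2],
  [0,0,0.9,0,0,0,-0.2],
  [-0.1,-0.3,0.4,0,0,0,-0.2],
  [-0.35,-1,0,0,0,0,-0.2],
  [-0.35,-1,0,0,0,0,-0.2],
  [-0.35,-1,0,0,0,0,-0.2],
  [-0.35,-1,0,0,0,0,-0.2],
  [-0.35,-1,0,0,0,0,-0.2],
  [-0.35,-1,0,0,0,0,-0.2],
  [-0.35,-1,0,0,0,0,-0.2],
])

```text
clock: 5.2
tcp_pos: [0.4883, -0.276, 0.1849]
eef_rot: [-2.568, -1.809, 0.001]
force: [0.5, 0.1, -2.3]
gripper_width: 0.679
gripper_force: 27.6
```

Emit:
arm_command([
  [0,-0.15,-0.5,0,0,0,-0.2],
  [0,0,-0.9,0,0,0,-0.2],
  [0,0,-0.9,0,0,0,-0.2],
  [0,0,-0.9,0,0,0,-0.2],
  [0,0,-0.6,0,0,0,-0.2],
  [0,0,-0.2,0,0,0,-0.2],
  [0,0,0,0,0,0,-0.2],
])

```text
clock: 6.08
tcp_pos: [0.4894, -0.2805, 0.0251]
eef_rot: [-2.568, -1.809, 0.001]
force: [-0.7, -0.7, -1.4]
gripper_width: 0.683
gripper_force: 27.6
```

Emit:
arm_command([
  [0,0,-0.08,0,0,0,-0.2],
  [0,0,-0.06,0,0,0,-0.2],
  [0,0,-0.04,0,0,0,-0.2],
  [0,0,0,0,0,0,-0.2],
])

```text
clock: 6.58
tcp_pos: [0.4899, -0.2804, 0.0182]
eef_rot: [2.568, 1.81, 0.0]
force: [0.7, -0.1, -1.2]
gripper_width: 0.684
gripper_force: 27.6
```

Emit:
arm_command([
  [0,0,-0.05,0,0,0,-0.2],
  [0,0,0,0,0,0,-0.2],
])

```text
clock: 6.82
tcp_pos: [0.49, -0.2805, 0.0177]
eef_rot: [2.568, 1.81, 0.0]
force: [-4.8, 2.4, 16.9]
gripper_width: 0.681
gripper_force: 28.5
```

Emit:
arm_command([
  [0,0,0.03,0,0,0,0.1],
  [0,0,0,0,0,0,0.6],
  [0,0,0,0,0,0,0.8],
  [0,0,0.6,0,0,0,0.8],
  [0,0,0.9,0,0,0,0.8],
  [0,0,0.9,0,0,0,0.8],
  [0,0,0.9,0,0,0,0.6],
  [0,0,0.9,0,0,0,0.4],
  [0,0,0.9,0,0,0,0],
  [0,0,0.3,0,0,0,0],
])

```text
clock: 8.07
tcp_pos: [0.4908, -0.281, 0.2354]
eef_rot: [2.565, 1.808, 0.002]
force: [0.9, 0.2, -0.6]
gripper_width: 0.501
gripper_force: 0.0
```

```bash
python3 - <<'E'
from h import *
a=vision.grab_frame("top")[:,:,::-1];b=vision.grab_frame("side")[:,:,::-1]
cv2.imwrite("pics/p1.png",np.hstack([cv2.resize(x,(390,390),interpolation=cv2.INTER_CUBIC) for x in (a[215:345,380:510],b[120:250,330:460])]))
print(proj("top",[[.489,-.28,.012],[.489,-.28,.054]]),proj("side",[[.489,-.28,.012],[.489,-.28,.054]]),read_state()["joints"])
E
```

```text
[[451.2404 277.8263]
 [454.4654 277.8635]] [[397.4531 172.1881]
 [399.5908 160.1045]] [-0.541   0.3314  1.7636  0.      1.0447 -0.198 ]
```

View pics/p1.png

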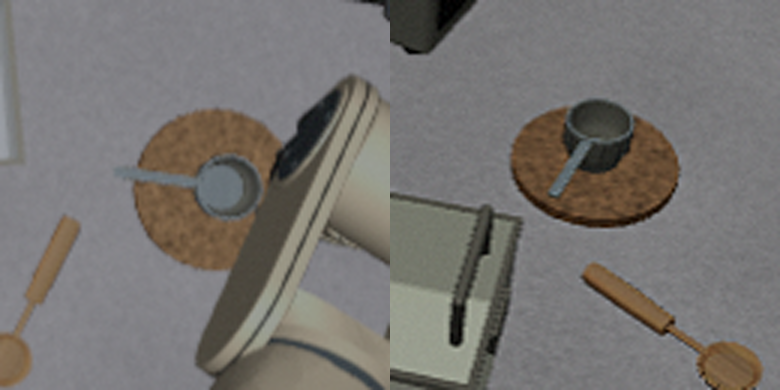

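The strainer stands upright and well inside the trivet: its bowl is at about top (457,278), against a trivet centre of (451,278). Next is the lid bar, and I'll work out the arc at the same time.

Emit:
arm_command([
  [0.1,0.98,0,0,0,0.8,0],
  [0.1,0.98,0,0,0,0.8,0],
  [0.1,0.98,0,0,0,0.8,0],
  [0.1,0.98,0,0,0,0.8,0],
  [0.1,0.98,0,0,0,0.8,0],
  [0.1,0.98,0,0,0,0.8,0],
  [0.1,0.98,0,0,0,0.8,0],
  [0,0,-0.9,0,0,0,0],
  [0,0,-0.9,0,0,0,0],
  [0,0,-0.9,0,0,0,0],
])

```text
clock: 9.43
tcp_pos: [0.5165, -0.0057, 0.1226]
eef_rot: [-2.1, -2.334, 0.003]
force: [0.3, -0.0, -0.1]
gripper_width: 0.501
gripper_force: 0.0
```

```bash
python3 - <<'E'
from h import *
s=read_state();print(s["tcp_pos"],np.degrees(np.arctan2(*R.from_rotvec(s["eef_rot"]).as_matrix()[[1,0],1])))
xb=np.array([np.cos(.1047),np.sin(.1047)])
def tcp(th,ph):
    X=-.132*np.cos(th)-.046*np.sin(th)+.019*np.sin(ph); return np.array([*(X*xb),.132*np.sin(th)+.046*np.cos(th)-.019*np.cos(ph)])
N=20;ths=np.linspace(0,1.62,N+1);phs=np.linspace(0,.95,N+1)
for i in range(N):print(i,np.round((tcp(ths[i+1],phs[i+1])-tcp(ths[i],phs[i]))/.04,3),.95/N/.08)
print(tcp(0,0)+[.6506,.0056,.095],tcp(1.62,.95)+[.6506,.0056,.095])
E
```

```text
[ 0.5165 -0.0057  0.1226] 6.043765807552867
0 [-0.059 -0.006  0.264] 0.59375
1 [-0.037 -0.004  0.256] 0.59375
2 [-0.015 -0.002  0.246] 0.59375
3 [0.008 0.001 0.234] 0.59375
4 [0.03  0.003 0.221] 0.59375
5 [0.053 0.006 0.207] 0.59375
6 [0.075 0.008 0.191] 0.59375
7 [0.097 0.01  0.174] 0.59375
8 [0.118 0.012 0.156] 0.59375
9 [0.139 0.015 0.137] 0.59375
10 [0.158 0.017 0.117] 0.59375
11 [0.177 0.019 0.096] 0.59375
12 [0.195 0.02  0.075] 0.59375
13 [0.211 0.022 0.054] 0.59375
14 [0.227 0.024 0.032] 0.59375
15 [0.241 0.025 0.009] 0.59375
16 [ 0.253  0.027 -0.013] 0.59375
17 [ 0.264  0.028 -0.035] 0.59375
18 [ 0.273  0.029 -0.056] 0.59375
19 [ 0.28   0.029 -0.077] 0.59375
[ 0.5193 -0.0082  0.122 ] [0.6267 0.0031 0.2135]
```

Emit:
arm_command([
  [0.06,0,0,0,0,0,-0.5],
  [0,0,0,0,0,0,-1],
  [0,0,0,0,0,0,-1],
  [0,0,0,0,0,0,-1],
  [-0.06,-0.006,0.26,0.06,-0.59,0,-1],
  [-0.04,-0.004,0.26,0.06,-0.59,0,-1],
  [-0.015,-0.002,0.25,0.06,-0.59,0,-1],
  [0.01,0,0.23,0.06,-0.59,0,-1],
], force=40)

```text
clock: 10.42
tcp_pos: [0.5341, -0.0064, 0.1722]
eef_rot: [1.991, 2.21, 0.249]
force: [58.4, 6.4, -45.8]
gripper_width: 0.089
gripper_force: 38.0
```

```bash
python3 - <<'E'
from h import *
s,im=snap("side","s2.png",(250,150,450,300),3)
print(s["tcp_pos"],R.from_rotvec(s["eef_rot"]).as_matrix(),s["force"],s["joints"],s["gripper_width"])
E
```

```text
[ 0.5341 -0.0064  0.1722] [[-0.1034  0.9686  0.2261]
 [ 0.9946  0.1019  0.0184]
 [-0.0052  0.2268 -0.9739]] [ 58.4078   6.3702 -45.8032] [-0.0511  0.2931  2.024   0.0531  0.5983 -0.1957] 0.08913623843738999
```

View pics/s2.png

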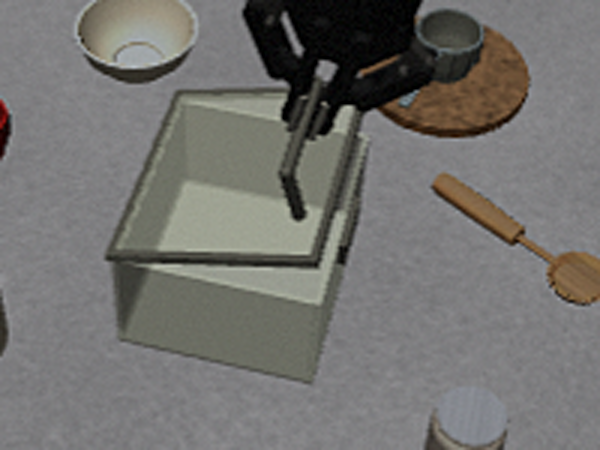

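The lid is lifting: bar ends at crop (287,175) and (325,68), with the grip at the tips. The force is high, though, so I'll work out where the bar and lid really are.

```bash
python3 - <<'E'
from h import *
s=read_state();M=R.from_rotvec(s["eef_rot"]).as_matrix()
P=lambda p:((proj("side",p)-[250,150])*3).round(0).tolist()
print("tcp,grasp",P([s["tcp_pos"],s["tcp_pos"]-.019*M[:,2]]))
xb=np.array([np.cos(.1047),np.sin(.1047),0]);yb=np.array([-xb[1],xb[0],0]);H=np.array([.6506,.0056,.095])
for th in (0,.1,.2,.3,.4):
    f=-np.cos(th)*xb+[0,0,np.sin(th)];n=-np.sin(th)*xb+[0,0,np.cos(th)]
    q=lambda u,v,y:H+u*f+v*n+y*yb
    print(th,"bar",P([q(.132,.046,.045),q(.132,.046,-.045)]),"lid front corners",P([q(.154,.006,.087),q(.154,.006,-.087)]),q(.132,.046,0))
E
```

```text
tcp,grasp [[304.0, 125.0], [311.0, 106.0]]
0 bar [[305.0, 207.0], [334.0, 118.0]] lid front corners [[319.0, 298.0], [371.0, 124.0]] [ 0.5193 -0.0082  0.141 ]
0.1 bar [[312.0, 196.0], [341.0, 105.0]] lid front corners [[321.0, 284.0], [373.0, 109.0]] [ 0.5154 -0.0086  0.1539]
0.2 bar [[317.0, 184.0], [346.0, 93.0]] lid front corners [[320.0, 269.0], [372.0, 94.0]] [ 0.5129 -0.0089  0.1663]
0.3 bar [[320.0, 172.0], [349.0, 81.0]] lid front corners [[316.0, 254.0], [370.0, 78.0]] [ 0.5117 -0.009   0.178 ]
0.4 bar [[321.0, 160.0], [350.0, 70.0]] lid front corners [[310.0, 238.0], [365.0, 62.0]] [ 0.5119 -0.009   0.1888]
```

Emit:
arm_command([
  [0,0,0,0,0,0,-1],
  [0,0,0,0,0,0,-1],
], force=20)

```text
clock: 10.72
tcp_pos: [0.532, -0.0067, 0.1717]
eef_rot: [1.994, 2.213, 0.243]
force: [49.9, 6.1, -34.2]
gripper_width: 0.09
gripper_force: 38.0
```

```bash
python3 - <<'E'
from h import *
s,im=snap("side","s3.png",(290,150,390,250),6)
M=R.from_rotvec(s["eef_rot"]).as_matrix();print(M[:,2],s["joints"],s["tau"],s["wrist_torque"])
E
```

```text
[ 0.2207  0.0181 -0.9752] [-0.0516  0.2928  2.0251  0.0519  0.603  -0.1952] [ -3.1548 -52.8653  -1.1644  -1.2764  11.2942   0.0317] [ 0.7548 -6.9751  0.0826]
```

View pics/s3.png

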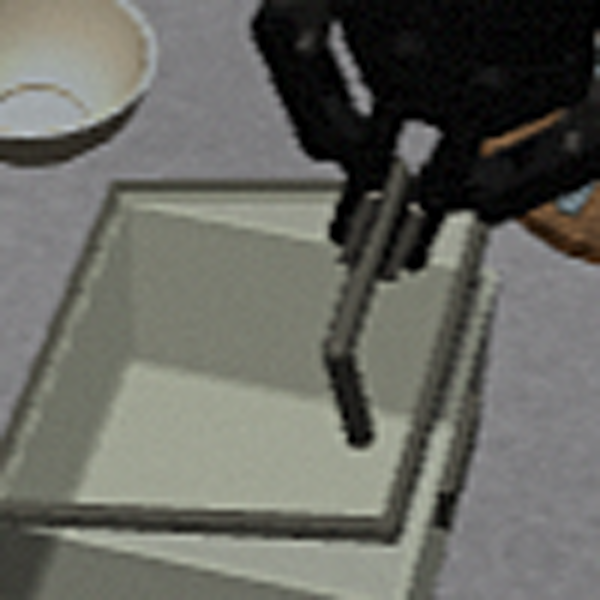

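```bash
python3 - <<'E'
from h import *
from scipy.optimize import least_squares
xb=np.array([np.cos(.1047),np.sin(.1047),0]);yb=np.array([-xb[1],xb[0],0]);H=np.array([.6506,.0056,.095])
obs={"hn":(0,.006,.087,0,510),"hf":(0,.006,-.087,115,185),"fn":(.154,.006,.087,395,535),"ff":(.154,.006,-.087,480,220),
"foot":(.132,.006,.042,360,440),"bn":(.132,.046,.045,335,350),"bf":(.132,.046,-.045,400,160)}
O=np.array([v[:3] for v in obs.values()]);U=np.array([v[3:] for v in obs.values()])/6+[290,150]
def pts(th,d=np.zeros(3)):
    f=-np.cos(th)*xb+[0,0,np.sin(th)];n=-np.sin(th)*xb+[0,0,np.cos(th)]
    return H+d+O[:,:1]*f+O[:,1:2]*n+O[:,2:]*yb
for use in (range(4),range(7)):
    use=list(use)
    r=least_squares(lambda p:(proj("side",pts(p[0],p[1:]))-U)[use].ravel(),[.2,0,0,0]);print(r.x,(proj("side",pts(r.x[0],r.x[1:]))-U).round(1).tolist())
for th in(0,.2,.3,.4):print(th,(proj("side",pts(th))-U).round(1).tolist())
# initial image: same features at theta 0, bar ends from c2
print((proj("side",pts(0))[4:]),"c2 obs",np.array([[236,148],[238,118],[258,42]])/2.3+[250,170])
E
```

```text
[ 0.182   0.0169 -0.0476 -0.06  ] [[-1.3, -1.6], [1.7, 1.5], [-1.2, 0.8], [1.1, -0.7], [-0.3, 0.7], [7.7, 5.4], [5.9, 9.2]]
[ 0.1662  0.0227 -0.0503 -0.056 ] [[-3.3, -4.3], [-0.1, -0.9], [-3.1, -1.3], [-0.7, -2.5], [-2.2, -1.4], [5.5, 3.1], [3.7, 7.1]]
0 [[-5.5, -1.7], [-0.4, -2.4], [0.6, 10.2], [3.7, 4.6], [1.1, 7.5], [6.0, 10.8], [4.8, 12.5]]
0.2 [[-4.9, -1.5], [0.1, -2.3], [0.7, 0.5], [4.1, -5.4], [1.1, -0.9], [9.9, 2.9], [8.7, 4.5]]
0.3 [[-4.7, -1.4], [0.4, -2.2], [-0.4, -4.6], [3.3, -10.6], [0.1, -5.3], [10.8, -1.0], [9.6, 0.5]]
0.4 [[-4.4, -1.3], [0.6, -2.1], [-2.4, -9.9], [1.7, -15.8], [-1.5, -9.7], [11.1, -4.9], [10.0, -3.4]]
[[351.0752 230.8232]
 [351.7974 219.1195]
 [361.4486 189.1773]] c2 obs [[352.6087 234.3478]
 [353.4783 221.3043]
 [362.1739 188.2609]]
```

I had the lid's top-face direction wrong. When the lid opens, the bar swings over towards +x (radius 0.14 m), and the 60 N points straight along the bar-to-hinge line. I'll undo the tilt and move back onto the true arc.

Emit:
arm_command([
  [0.175,0.018,0.01,-0.06,0.59,0,-1],
  [0.175,0.018,0.01,-0.06,0.59,0,-1],
  [0.175,0.018,0.01,-0.06,0.59,0,-1],
  [0.175,0.018,0.01,-0.06,0.59,0,-1],
  [0,0,0,0,0,0,-1],
], force=25)

```text
clock: 11.4
tcp_pos: [0.5307, -0.0064, 0.1659]
eef_rot: [-2.087, -2.322, 0.037]
force: [-42.8, -17.5, 27.2]
gripper_width: 0.091
gripper_force: 46.9
```

```bash
cat > arc.py <<'E'
from h import *
xb=np.array([np.cos(.1047),np.sin(.1047),0]);yb=np.array([-xb[1],xb[0],0]);H=np.array([.6506,.0056,.095])
def bar(th): return H+(-.132*np.cos(th)+.046*np.sin(th))*xb+[0,0,.132*np.sin(th)+.046*np.cos(th)]
def tcp(th,ph): # ph: tilt towards -x
    return bar(th)+.019*(-np.sin(ph)*xb-[0,0,np.cos(ph)])
def rows(a,b,pa,pb,N):
    t=np.linspace(a,b,N+1);p=np.linspace(pa,pb,N+1)
    for i in range(N):print((( tcp(t[i+1],p[i+1])-tcp(t[i],p[i]))/.04).round(3))
    print("end",tcp(b,pb))
E
python3 - <<'E'
from arc import *
s=read_state();M=R.from_rotvec(s["eef_rot"]).as_matrix()
g=s["tcp_pos"]-.019*M[:,2]-H;x=g@xb
print(M[:,2],"bar radius",np.hypot(x,g[2]),"theta",np.arctan2(g[2],-x)-.3353,s["joints"])
rows(.35,1.6,0,.32,17)
E
```

```text
[-0.0304 -0.0049 -0.9995] bar radius 0.149918488739983 theta 0.30811206197214475 [-0.0312  0.3883  1.8674 -0.0074  0.9161 -0.1335]
[0.16  0.017 0.193]
[0.174 0.018 0.18 ]
[0.186 0.02  0.166]
[0.198 0.021 0.152]
[0.208 0.022 0.136]
[0.218 0.023 0.12 ]
[0.226 0.024 0.103]
[0.233 0.024 0.085]
[0.238 0.025 0.068]
[0.242 0.025 0.049]
[0.245 0.026 0.031]
[0.247 0.026 0.012]
[ 0.247  0.026 -0.007]
[ 0.245  0.026 -0.025]
[ 0.243  0.026 -0.044]
[ 0.239  0.025 -0.062]
[ 0.233  0.025 -0.08 ]
end [0.6942 0.0102 0.2076]
```

The bar has slipped to the fingertips: the lid angle by geometry is about 0.19, which agrees with the image. The lid holds its angle, so I'll let go and regrip properly.

Emit:
arm_command([
  [-0.3,-0.02,-0.03,0,0,0,0.1],
  [0,0,0,0,0,0,0.1],
  [0,0,0,0,0,0,0.1],
])

```text
clock: 11.78
tcp_pos: [0.5335, -0.0043, 0.1669]
eef_rot: [2.1, 2.333, 0.003]
force: [-0.6, -0.1, -0.3]
gripper_width: 0.549
gripper_force: 0.0
```

Emit:
arm_command([
  [-0.08,-0.05,-0.26,0,0,0,0.1],
  [0,0,-0.26,0,0,0,0.1],
  [0,0,0,0,0,0,-0.6],
  [0,0,0,0,0,0,-1],
  [0,0,0,0,0,0,-1],
  [0,0,0,0,0,0,-1],
], force=60)

```text
clock: 12.52
tcp_pos: [0.53, -0.0063, 0.145]
eef_rot: [2.101, 2.334, 0.003]
force: [6.5, 0.9, -5.9]
gripper_width: 0.094
gripper_force: 58.2
```

```bash
python3 - <<'E'
from arc import *
print(tcp(.19,0));rows(.19,1.6,0,.72,18)
E
```

```text
[ 0.5303 -0.007   0.1461]
[0.127 0.013 0.232]
[0.144 0.015 0.22 ]
[0.161 0.017 0.207]
[0.176 0.019 0.193]
[0.191 0.02  0.178]
[0.204 0.021 0.162]
[0.216 0.023 0.145]
[0.226 0.024 0.127]
[0.235 0.025 0.108]
[0.242 0.025 0.088]
[0.248 0.026 0.068]
[0.252 0.027 0.048]
[0.255 0.027 0.027]
[0.256 0.027 0.006]
[ 0.255  0.027 -0.014]
[ 0.253  0.027 -0.035]
[ 0.249  0.026 -0.055]
[ 0.243  0.026 -0.075]
end [0.6877 0.0095 0.2113]
```

Emit:
arm_command([
  [0.127,0.013,0.232,-0.05,0.5,0,-1],
  [0.144,0.015,0.22,-0.05,0.5,0,-1],
  [0.16,0.017,0.207,-0.05,0.5,0,-1],
  [0.176,0.019,0.193,-0.05,0.5,0,-1],
  [0.19,0.02,0.178,-0.05,0.5,0,-1],
  [0,0,0,0,0,0,-1],
])

```text
clock: 13.28
tcp_pos: [0.5614, -0.0027, 0.1856]
eef_rot: [-2.006, -2.229, 0.223]
force: [4.7, 2.0, -8.0]
gripper_width: 0.094
gripper_force: 58.9
```

```bash
cat > chk.py <<'E'
from arc import *
s=read_state();M=R.from_rotvec(s["eef_rot"]).as_matrix()
g=s["tcp_pos"]-.019*M[:,2]-H;x=g@xb
print(M[:,2],"bar radius",np.hypot(x,g[2]),"theta",np.arctan2(g[2],-x)-.3353,s["joints"])
E
python3 chk.py
```

```text
[-0.1982 -0.0195 -0.98  ] bar radius 0.13886107214242696 theta 0.56958493588479 [-0.0141  0.478   1.6764 -0.0241  1.1866 -0.1081]
```

Forces are low and the bar radius comes out at 0.139 m, which matches. Continuing.

Emit:
arm_command([
  [0.204,0.021,0.162,-0.05,0.5,0,-1],
  [0.216,0.023,0.145,-0.05,0.5,0,-1],
  [0.226,0.024,0.127,-0.05,0.5,0,-1],
  [0.235,0.025,0.108,-0.05,0.5,0,-1],
  [0.242,0.025,0.088,-0.05,0.5,0,-1],
  [0.248,0.026,0.068,-0.05,0.5,0,-1],
  [0.252,0.027,0.048,-0.05,0.5,0,-1],
])

```text
clock: 14.15
tcp_pos: [0.6237, 0.0043, 0.2153]
eef_rot: [-1.852, -2.058, 0.508]
force: [-4.7, 2.9, -5.6]
gripper_width: 0.095
gripper_force: 58.5
```

```bash
python3 chk.py
```

```text
[-0.4663 -0.0454 -0.8835] bar radius 0.1382562249196461 theta 1.1052317326628058 [ 0.008   0.679   1.314  -0.0418  1.6345 -0.0897]
```

Emit:
arm_command([
  [0.255,0.027,0.027,-0.05,0.5,0,-1],
  [0.256,0.027,0.006,-0.05,0.5,0,-1],
  [0.255,0.027,-0.014,-0.05,0.5,0,-1],
  [0.253,0.027,-0.035,-0.05,0.5,0,-1],
  [0.249,0.026,-0.055,-0.05,0.5,0,-1],
  [0.243,0.026,-0.075,-0.05,0.5,0,-1],
  [0,0,0,0,0,0,-1],
])

```text
clock: 15.02
tcp_pos: [0.6861, 0.0113, 0.2103]
eef_rot: [-1.712, -1.904, 0.716]
force: [-0.5, 5.3, 2.6]
gripper_width: 0.093
gripper_force: 59.2
```

```bash
python3 chk.py
```

```text
[-0.6593 -0.065  -0.7491] bar radius 0.13829803991074155 theta 1.5937734997645983 [ 0.0214  0.9145  0.9629 -0.0557  1.9863 -0.0878]
```

The lid is at 1.59 rad. I'll release, back off along the tool, and rise.

Emit:
arm_command([
  [0,0,0,0,0,0,-0.5],
  [0,0,0,0,0,0,-0.5],
  [0.35,0.035,0.4,0,0,0,-0.5],
  [0.35,0.035,0.4,0,0,0,-0.5],
  [0.35,0.035,0.4,0,0,0,-0.5],
  [0.2,0.2,0.8,0,0,0,-0.5],
  [0,0.3,0.9,0,0,0,0],
])

```text
clock: 15.9
tcp_pos: [0.736, 0.0337, 0.3262]
eef_rot: [-1.714, -1.902, 0.718]
force: [0.7, 0.2, 0.1]
gripper_width: 0.454
gripper_force: 0.0
```

```bash
python3 - <<'E'
from h import *
s=read_state();Rc=R.from_rotvec(s["eef_rot"])
z=np.array([.5,0,-.866]);y=np.array([0,1,0.]);Rt=R.from_matrix(np.c_[np.cross(y,z),y,z])
v=(Rt*Rc.inv()).as_rotvec();print(v,np.linalg.norm(v),(v/.08),s["tcp_pos"],s["joints"])
print("shift units",(np.array([.419,.357,.16])-s["tcp_pos"])/.04)
top=vision.grab_frame("top");cv2.imwrite("pics/t2.png",top[:,:,::-1])
E
```

```text
[ 0.2108 -0.9476  1.5533] 1.831689536118845 [  2.6345 -11.8448  19.4163] [0.736  0.0337 0.3262] [ 0.0444  0.938   0.6668 -0.0468  2.2604 -0.0755]
shift units [-7.9251  8.0819 -4.1548]
```

Emit:
arm_command([
  [-0.33,0.337,0,0.11,-0.4935,0.809,0.7],
  [-0.33,0.337,0,0.11,-0.4935,0.809,0.7],
  [-0.33,0.337,0,0.11,-0.4935,0.809,0.7],
  [-0.33,0.337,0,0.11,-0.4935,0.809,0.7],
  [-0.33,0.337,0,0.11,-0.4935,0.809,0.7],
  [-0.33,0.337,0,0.11,-0.4935,0.809,0.7],
  [-0.33,0.337,0,0.11,-0.4935,0.809,0.7],
  [-0.33,0.337,0,0.11,-0.4935,0.809,0.7],
  [-0.33,0.337,0,0.11,-0.4935,0.809,0.7],
  [-0.33,0.337,0,0.11,-0.4935,0.809,0.7],
])

```text
clock: 17.2
tcp_pos: [0.6033, 0.1691, 0.3263]
eef_rot: [-1.235, -2.775, 0.516]
force: [0.9, 1.2, 0.6]
gripper_width: 0.849
gripper_force: 0.0
```

Emit:
arm_command([
  [-0.33,0.337,0,0.11,-0.4935,0.809,0.7],
  [-0.33,0.337,0,0.11,-0.4935,0.809,0.7],
  [-0.33,0.337,-0.3,0.11,-0.4935,0.809,0.7],
  [-0.33,0.337,-0.3,0.11,-0.4935,0.809,0.7],
  [-0.33,0.337,-0.3,0.11,-0.4935,0.809,0.7],
  [-0.33,0.337,-0.3,0.11,-0.4935,0.809,0.7],
  [-0.33,0.337,-0.3,0.11,-0.4935,0.809,0.7],
  [-0.33,0.337,-0.3,0.11,-0.4935,0.809,0.7],
  [-0.33,0.337,-0.3,0.11,-0.4935,0.809,0.7],
  [-0.33,0.337,-0.3,0.11,-0.4935,0.809,0.7],
])

```text
clock: 18.45
tcp_pos: [0.4714, 0.304, 0.2301]
eef_rot: [0.334, 2.754, -0.138]
force: [0.6, -1.5, -0.7]
gripper_width: 0.85
gripper_force: 0.0
```

Emit:
arm_command([
  [-0.33,0.337,-0.3,0.11,-0.4935,0.809,0.7],
  [-0.33,0.337,-0.3,0.11,-0.4935,0.809,0.7],
  [-0.33,0.337,-0.3,0.11,-0.4935,0.809,0.7],
  [-0.33,0.337,-0.3,0.11,-0.4935,0.809,0.7],
  [0,0,0,0,0,0,0.7],
])

```text
clock: 19.08
tcp_pos: [0.4176, 0.3571, 0.1812]
eef_rot: [-0.005, 2.619, -0.0]
force: [0.6, 0.1, 0.3]
gripper_width: 0.849
gripper_force: 0.0
```

```bash
python3 - <<'E'
from h import *
s,im=snap("wrist","w2.png")
print(s["tcp_pos"],R.from_rotvec(s["eef_rot"]).as_matrix(),s["joints"])
print(proj("wrist",[[.4585,.358,.0913],[.4985,.3557,.022]],s))
E
```

```text
[0.4176 0.3571 0.1812] [[-0.8667 -0.0036  0.4988]
 [-0.0038  1.      0.0006]
 [-0.4988 -0.0013 -0.8667]] [ 0.901   0.3084  2.0805 -0.8178  0.5649 -0.0109]
[[323.2895 233.177 ]
 [320.9687 214.6748]]
```

View pics/w2.png

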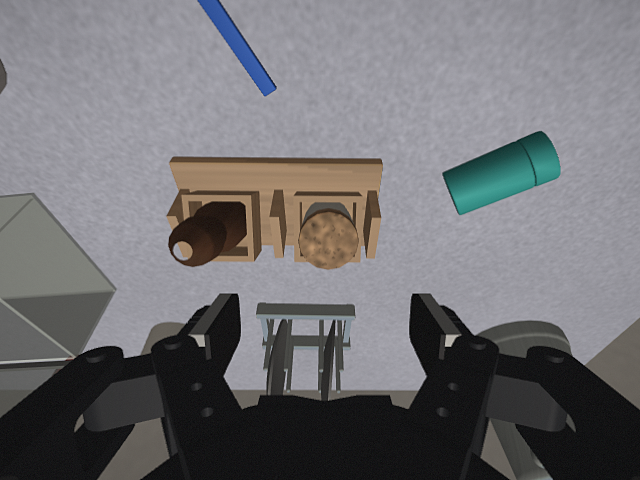

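Wrist view: the cork top is at (328,239), predicted (323,233), so about 2–3 mm towards +y. The mill sits at (200,235), clear of the fingers, and turquoise lies apart at (500,170). Moving in along the jar's axis.

Emit:
arm_command([
  [-0.15,0.06,-0.09,0,0,0,0.7],
  [0.43,0,-0.75,0,0,0,0.7],
  [0.43,0,-0.75,0,0,0,0.7],
  [0.43,0,-0.75,0,0,0,0.7],
  [0.3,0,-0.5,0,0,0,0.7],
  [0.15,0,-0.26,0,0,0,0.7],
  [0,0,0,0,0,0,0.7],
])

```text
clock: 20.0
tcp_pos: [0.4835, 0.3599, 0.0576]
eef_rot: [0.0, 2.618, 0.0]
force: [-0.9, -0.5, -0.5]
gripper_width: 0.852
gripper_force: 0.0
```

Emit:
arm_command([
  [0,0,0,0,0,0,0.2],
  [0,0,0,0,0,0,-0.2],
  [0,0,0,0,0,0,-0.2],
  [0,0,0,0,0,0,-0.2],
], force=35)

```text
clock: 20.5
tcp_pos: [0.482, 0.36, 0.0604]
eef_rot: [-0.001, 2.616, 0.002]
force: [-16.3, -2.8, 21.5]
gripper_width: 0.48
gripper_force: 47.3
```

Emit:
arm_command([
  [-0.15,0,0.26,0,0,0,-0.2],
  [-0.25,0,0.433,0,0,0,-0.2],
  [-0.3,0,0.52,0,0,0,-0.2],
  [-0.3,0,0.52,0,0,0,-0.2],
  [0,0,0.8,0,0.5,0,-0.2],
  [0,0,0.9,0,0.8,0,-0.2],
  [0,0,0,0,0,0,-0.2],
], force=40)

```text
clock: 21.38
tcp_pos: [0.4446, 0.3622, 0.1998]
eef_rot: [0.001, 2.717, 0.011]
force: [0.2, -0.3, -1.6]
gripper_width: 0.48
gripper_force: 40.9
```

```bash
python3 - <<'E'
from h import *
s=read_state();Rc=R.from_rotvec(s["eef_rot"])
a=.1047;z=np.array([0,0,-1.]);y=np.array([-np.sin(a),np.cos(a),0.]);Rt=R.from_matrix(np.c_[np.cross(y,z),y,z])
v=(Rt*Rc.inv()).as_rotvec()/.08;d=(np.array([.564,-.0035,.20])-s["tcp_pos"])/.04
print(v,d,v/10,d/10)
E
```

```text
[-0.3741  5.2989  1.2957] [ 2.9856 -9.1428  0.0045] [-0.0374  0.5299  0.1296] [ 0.2986 -0.9143  0.0004]
```

Emit:
arm_command([
  [0.3,-0.914,0,-0.04,0.53,0.13,-0.2],
  [0.3,-0.914,0,-0.04,0.53,0.13,-0.2],
  [0.3,-0.914,0,-0.04,0.53,0.13,-0.2],
  [0.3,-0.914,0,-0.04,0.53,0.13,-0.2],
  [0.3,-0.914,0,-0.04,0.53,0.13,-0.2],
  [0.3,-0.914,0,-0.04,0.53,0.13,-0.2],
  [0.3,-0.914,0,-0.04,0.53,0.13,-0.2],
  [0.3,-0.914,0,-0.04,0.53,0.13,-0.2],
  [0.3,-0.914,0,-0.04,0.53,0.13,-0.2],
  [0.3,-0.914,0,-0.04,0.53,0.13,-0.2],
])

```text
clock: 22.62
tcp_pos: [0.5619, -0.0068, 0.1944]
eef_rot: [0.169, -3.129, 0.015]
force: [1.1, 0.0, -0.5]
gripper_width: 0.479
gripper_force: 41.0
```

Emit:
arm_command([
  [0,0,0,0,0,0,-0.2],
  [0,0,-0.8,0,0,0,-0.2],
  [0,0,-0.9,0,0,0,-0.2],
  [0,0,-0.9,0,0,0,-0.2],
  [0,0,-0.7,0,0,0,-0.2],
  [0,0,-0.3,0,0,0,-0.2],
  [0,0,0,0,0,0,-0.2],
])

```text
clock: 23.5
tcp_pos: [0.5618, -0.0048, 0.0508]
eef_rot: [0.171, -3.13, 0.013]
force: [-0.3, -0.1, -2.1]
gripper_width: 0.485
gripper_force: 41.1
```

Emit:
arm_command([
  [0,0,-0.06,0,0,0,-0.2],
  [0,0,-0.04,0,0,0,-0.2],
  [0,0,0,0,0,0,-0.2],
])

```text
clock: 23.88
tcp_pos: [0.5632, -0.0053, 0.048]
eef_rot: [0.17, -3.133, 0.013]
force: [0.4, 0.4, -1.9]
gripper_width: 0.483
gripper_force: 41.1
```

Emit:
arm_command([
  [0,0,-0.05,0,0,0,-0.2],
  [0,0,0,0,0,0,-0.2],
])

```text
clock: 24.12
tcp_pos: [0.5628, -0.0053, 0.0454]
eef_rot: [0.17, -3.132, 0.013]
force: [-0.6, -0.5, -1.3]
gripper_width: 0.483
gripper_force: 41.1
```

Emit:
arm_command([
  [0,0,-0.04,0,0,0,-0.2],
  [0,0,0,0,0,0,-0.2],
])

```text
clock: 24.38
tcp_pos: [0.5627, -0.0053, 0.0437]
eef_rot: [0.17, -3.132, 0.013]
force: [0.6, 0.1, -0.6]
gripper_width: 0.482
gripper_force: 41.1
```

Emit:
arm_command([
  [0,0,-0.04,0,0,0,-0.2],
  [0,0,0,0,0,0,-0.2],
])

```text
clock: 24.62
tcp_pos: [0.5627, -0.0053, 0.0421]
eef_rot: [0.17, -3.132, 0.013]
force: [-0.5, -0.2, -1.0]
gripper_width: 0.486
gripper_force: 41.1
```

Emit:
arm_command([
  [0,0,-0.04,0,0,0,-0.2],
  [0,0,0,0,0,0,-0.2],
])

```text
clock: 24.88
tcp_pos: [0.5628, -0.0053, 0.0405]
eef_rot: [0.17, -3.132, 0.013]
force: [0.0, 0.3, -1.3]
gripper_width: 0.481
gripper_force: 41.1
```

```bash
python3 - <<'E'
from h import *
s,im=snap("side","s4.png",(250,130,400,280),4)
print(s["force"],s["tcp_pos"])
g=s["tcp_pos"]
for z in (.004,.084):print(((proj("side",[[g[0],g[1],z]])-[250,130])*4).round())
E
```

```text
[ 0.0066  0.2671 -1.2794] [ 0.5628 -0.0053  0.0405]
[[340. 440.]]
[[344. 349.]]
```

View pics/s4.png

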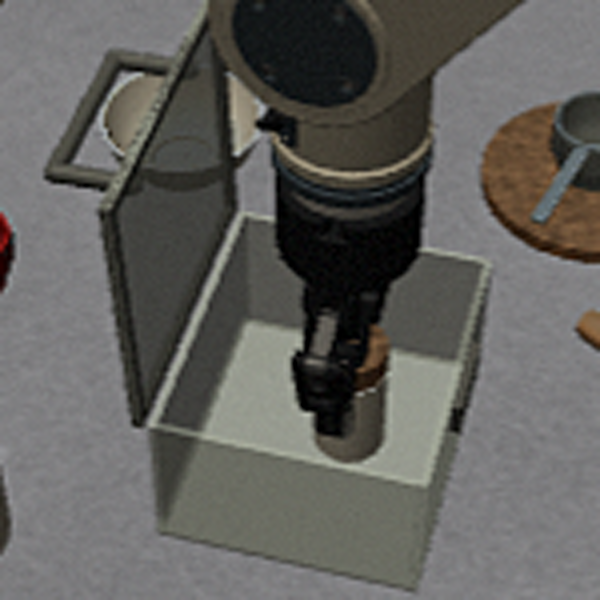

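The jar hangs upright in the grip over the box floor, with its right edge straight at crop (383–388). The lid is upright, and the strainer is still on the trivet. Lowering on.

Emit:
arm_command([
  [0,0,-0.04,0,0,0,-0.2],
  [0,0,0,0,0,0,-0.2],
])

```text
clock: 25.18
tcp_pos: [0.5628, -0.0053, 0.0389]
eef_rot: [0.17, -3.132, 0.013]
force: [-0.8, 0.7, -1.7]
gripper_width: 0.483
gripper_force: 41.1
```

Emit:
arm_command([
  [0,0,-0.03,0,0,0,-0.2],
  [0,0,0,0,0,0,-0.2],
])

```text
clock: 25.42
tcp_pos: [0.5628, -0.0053, 0.0377]
eef_rot: [0.17, -3.132, 0.013]
force: [0.1, -0.3, -1.6]
gripper_width: 0.481
gripper_force: 41.1
```

Emit:
arm_command([
  [0,0,-0.04,0,0,0,-0.2],
  [0,0,0,0,0,0,-0.2],
])

```text
clock: 25.68
tcp_pos: [0.5627, -0.0053, 0.0361]
eef_rot: [0.17, -3.132, 0.013]
force: [0.0, -0.3, -0.6]
gripper_width: 0.479
gripper_force: 41.1
```

Emit:
arm_command([
  [0,0,-0.03,0,0,0,-0.2],
  [0,0,0,0,0,0,-0.2],
])

```text
clock: 25.92
tcp_pos: [0.5628, -0.0053, 0.0349]
eef_rot: [0.17, -3.132, 0.013]
force: [0.1, 1.3, -1.0]
gripper_width: 0.482
gripper_force: 41.1
```

Emit:
arm_command([
  [0,0,-0.03,0,0,0,-0.2],
  [0,0,0,0,0,0,-0.2],
])

```text
clock: 26.18
tcp_pos: [0.5628, -0.0053, 0.0337]
eef_rot: [0.17, -3.132, 0.013]
force: [0.5, 0.2, -2.0]
gripper_width: 0.482
gripper_force: 41.1
```

Emit:
arm_command([
  [0,0,-0.03,0,0,0,-0.2],
  [0,0,0,0,0,0,-0.2],
])

```text
clock: 26.42
tcp_pos: [0.563, -0.0053, 0.0332]
eef_rot: [0.17, -3.133, 0.013]
force: [-1.4, 0.3, 4.7]
gripper_width: 0.481
gripper_force: 41.8
```

Emit:
arm_command([
  [0,0,-0.03,0,0,0,-0.2],
  [0,0,0,0,0,0,-0.2],
])

```text
clock: 26.68
tcp_pos: [0.563, -0.0053, 0.0331]
eef_rot: [0.17, -3.133, 0.013]
force: [-4.2, 0.4, 18.2]
gripper_width: 0.483
gripper_force: 43.0
```

Contact at 18 N. I'll ease off, open, and rise.

Emit:
arm_command([
  [0,0,0.04,0,0,0,0.1],
  [0,0,0,0,0,0,0.4],
  [0,0,0,0,0,0,0.5],
  [0,0,0.4,0,0,0,0.5],
  [0,0,0.8,0,0,0,0.5],
  [0,0,1,0,0,0,0.5],
  [0,0,1,0,0,0,0.5],
  [0,0,1,0,0,0,0.5],
  [0,0,1,0,0,0,0],
  [0,0,1,0,0,0,-0.3],
])

```text
clock: 27.92
tcp_pos: [0.5626, -0.0053, 0.2835]
eef_rot: [0.17, -3.133, 0.013]
force: [-0.2, -0.0, 0.4]
gripper_width: 0.356
gripper_force: 0.0
```

Emit:
arm_command([
  [0,0,1,0,0,0,-0.3],
  [0,0,0.8,0,0,0,-0.3],
  [0,0,0,0,0,0,-0.3],
])

```text
clock: 28.3
tcp_pos: [0.5639, -0.0053, 0.3569]
eef_rot: [-0.171, 3.135, -0.013]
force: [-1.1, -0.5, -1.0]
gripper_width: 0.352
gripper_force: 0.0
```

```bash
python3 - <<'E'
from arc import *
s=read_state();Rc=R.from_rotvec(s["eef_rot"])
Rt=R.from_rotvec([-1.712,-1.904,.716])
v=(Rt*Rc.inv()).as_rotvec()/.08;t=np.array([.6861,.0113,.2103])+.06*np.array([.6593,.065,.7491]);d=(t-s["tcp_pos"])/.04
print(v,d,s["tcp_pos"],s["joints"]);print(v/22,d/22)
# jar upright check: top-view blobs
im=vision.grab_frame("top");cv2.imwrite("pics/t3.png",im[:,:,::-1])
print(proj("top",[[.563,-.0053,.084]]),proj("side",[[.563,-.0053,.084],[.563,-.0053,.004]]))
q=im.astype(int);m=((q[:,:,0]-q[:,:,2])>35).astype(np.uint8)
n,l,st,c=cv2.connectedComponentsWithStats(m);print([(st[i].tolist(),c[i].round(1).tolist()) for i in range(1,n) if st[i,4]>60])
E
```

```text
[ -7.6501   6.2898 -18.7522] [ 4.043   0.5119 -2.5421] [ 0.5639 -0.0053  0.3569] [-0.026   0.2094  1.6341 -0.0086  1.2956 -1.7031]
[-0.3477  0.2859 -0.8524] [ 0.1838  0.0233 -0.1156]
[[353.508  247.4819]] [[335.964  217.1376]
 [335.0178 240.0372]]
[([337, 131, 44, 32, 481], [365.2, 148.6]), ([203, 251, 69, 37, 2046], [236.4, 267.7]), ([425, 252, 54, 53, 1696], [451.0, 278.2]), ([0, 308, 14, 90, 700], [4.3, 340.1]), ([16, 431, 10, 49, 349], [20.7, 454.8])]
```

```bash
python3 - <<'E'
from h import *
im=vision.grab_frame("side").astype(int);m=((im[:,:,0]-im[:,:,2])>25).astype(np.uint8)
m2=np.zeros_like(m);m2[185:265,295:375]=m[185:265,295:375]
n,l,st,c=cv2.connectedComponentsWithStats(m2);print([(st[i].tolist(),c[i].round(1).tolist()) for i in range(1,n) if st[i,4]>20])
a=np.linspace(0,2*np.pi,36)
r=proj("side",np.c_[.563+.021*np.cos(a),-.0053+.021*np.sin(a),0*a+.084]);print("expected cork top bbox",r.min(0),r.max(0))
E
```

```text
[([329, 211, 18, 19, 250], [336.8, 219.5])]
expected cork top bbox [326.4458 210.1856] [345.4563 224.3014]
```

Emit:
arm_command([
  [0.184,0.023,0,-0.348,0.286,-0.852,-0.3],
  [0.184,0.023,0,-0.348,0.286,-0.852,-0.3],
  [0.184,0.023,0,-0.348,0.286,-0.852,-0.3],
  [0.184,0.023,0,-0.348,0.286,-0.852,-0.3],
  [0.184,0.023,0,-0.348,0.286,-0.852,-0.3],
  [0.184,0.023,0,-0.348,0.286,-0.852,-0.3],
  [0.184,0.023,0,-0.348,0.286,-0.852,-0.3],
  [0.184,0.023,0,-0.348,0.286,-0.852,-0.3],
  [0.184,0.023,0,-0.348,0.286,-0.852,-0.3],
  [0.184,0.023,0,-0.348,0.286,-0.852,-0.3],
])

```text
clock: 29.65
tcp_pos: [0.6359, 0.004, 0.3513]
eef_rot: [-0.823, -2.746, 0.389]
force: [-0.3, 0.5, -0.3]
gripper_width: 0.345
gripper_force: 0.0
```

Emit:
arm_command([
  [0.184,0.023,0,-0.348,0.286,-0.852,-0.3],
  [0.184,0.023,0,-0.348,0.286,-0.852,-0.3],
  [0.184,0.023,0,-0.348,0.286,-0.852,-0.3],
  [0.184,0.023,0,-0.348,0.286,-0.852,-0.3],
  [0.184,0.023,0,-0.348,0.286,-0.852,-0.3],
  [0.184,0.023,0,-0.348,0.286,-0.852,-0.3],
  [0.184,0.023,0,-0.348,0.286,-0.852,-0.3],
  [0.184,0.023,0,-0.348,0.286,-0.852,-0.3],
  [0.184,0.023,0,-0.348,0.286,-0.852,-0.3],
  [0.184,0.023,0,-0.348,0.286,-0.852,-0.3],
])

```text
clock: 30.9
tcp_pos: [0.7098, 0.0132, 0.3511]
eef_rot: [-1.589, -2.06, 0.67]
force: [-0.1, 0.1, 0.5]
gripper_width: 0.35
gripper_force: 0.0
```

Emit:
arm_command([
  [0.184,0.023,0,-0.348,0.286,-0.852,-0.3],
  [0.184,0.023,0,-0.348,0.286,-0.852,-0.3],
  [0,0,0,0,0,0,-0.3],
])

```text
clock: 31.28
tcp_pos: [0.7247, 0.0145, 0.3501]
eef_rot: [-1.709, -1.898, 0.712]
force: [0.8, -1.0, 0.1]
gripper_width: 0.352
gripper_force: 0.0
```

```bash
python3 - <<'E'
from arc import *
s=read_state();Rc=R.from_rotvec(s["eef_rot"])
Rt=R.from_rotvec([-1.712,-1.904,.716])
v=(Rt*Rc.inv()).as_rotvec()/.08;g=np.array([.6861,.0113,.2103]);k=np.array([.6593,.065,.7491])
print(v,(g+.06*k-s["tcp_pos"])/.04,-.06*k/.04,s["tcp_pos"],s["joints"])
# lid angle check: find bar in the side view? project expected bar
print(proj("side",[bar(1.594)+.045*yb,bar(1.594)-.045*yb]))
E
```

```text
[-0.0632 -0.0512  0.0453] [ 0.024   0.0175 -2.3719] [-0.9889 -0.0975 -1.1237] [0.7247 0.0145 0.3501] [ 0.0219  0.901   0.6898 -0.0579  2.2769 -0.1035]
[[263.8155 171.0283]
 [279.1963 142.9856]]
```

The jar stands upright: the cork's box in the side view matches the predicted one. Regripping the bar.

Emit:
arm_command([
  [0,0,-0.8,0,0,0,-0.5],
  [0,0,-0.8,0,0,0,-0.5],
  [0,0,-0.77,0,0,0,-0.5],
  [-0.33,-0.032,-0.375,0,0,0,-0.5],
  [-0.33,-0.032,-0.375,0,0,0,-0.5],
  [-0.33,-0.032,-0.375,0,0,0,-0.5],
  [0,0,0,0,0,0,-0.5],
  [0,0,0,0,0,0,-1],
  [0,0,0,0,0,0,-1],
  [0,0,0,0,0,0,-1],
], force=60)

```text
clock: 32.52
tcp_pos: [0.6854, 0.0113, 0.2134]
eef_rot: [-1.712, -1.901, 0.709]
force: [-1.4, 0.5, -0.7]
gripper_width: 0.091
gripper_force: 58.4
```

```bash
python3 chk.py; python3 - <<'E'
from arc import *
rows(1.594,0,.72,0,20)
E
```

```text
[-0.6597 -0.0587 -0.7493] bar radius 0.1410223300516859 theta 1.5811584731607002 [ 0.0192  0.9105  0.9636 -0.0503  1.9896 -0.0886]
[-0.25  -0.026  0.076]
[-0.256 -0.027  0.055]
[-0.26  -0.027  0.034]
[-0.262 -0.028  0.013]
[-0.262 -0.028 -0.009]
[-0.261 -0.027 -0.031]
[-0.258 -0.027 -0.052]
[-0.254 -0.027 -0.073]
[-0.247 -0.026 -0.094]
[-0.239 -0.025 -0.114]
[-0.23  -0.024 -0.134]
[-0.219 -0.023 -0.153]
[-0.206 -0.022 -0.17 ]
[-0.192 -0.02  -0.187]
[-0.177 -0.019 -0.203]
[-0.16  -0.017 -0.217]
[-0.143 -0.015 -0.23 ]
[-0.124 -0.013 -0.241]
[-0.105 -0.011 -0.251]
[-0.084 -0.009 -0.259]
end [ 0.5193 -0.0082  0.122 ]
```

Emit:
arm_command([
  [-0.25,-0.026,0.065,0.047,-0.45,0,-1],
  [-0.256,-0.027,0.05,0.047,-0.45,0,-1],
  [-0.26,-0.027,0.03,0.047,-0.45,0,-1],
  [-0.262,-0.028,0.01,0.047,-0.45,0,-1],
  [-0.262,-0.028,-0.01,0.047,-0.45,0,-1],
  [-0.261,-0.027,-0.031,0.047,-0.45,0,-1],
  [-0.258,-0.027,-0.052,0.047,-0.45,0,-1],
  [-0.254,-0.027,-0.073,0.047,-0.45,0,-1],
  [-0.247,-0.026,-0.094,0.047,-0.45,0,-1],
  [-0.239,-0.025,-0.114,0.047,-0.45,0,-1],
])

```text
clock: 33.78
tcp_pos: [0.5848, 0.0, 0.2064]
eef_rot: [-1.92, -2.136, 0.375]
force: [1.7, -2.3, 4.3]
gripper_width: 0.088
gripper_force: 59.7
```

```bash
python3 chk.py; python3 -c "
from arc import *
print((tcp(.797,.36)-read_state()['tcp_pos'])/.04)"
```

```text
[-0.3477 -0.0272 -0.9372] bar radius 0.14218164848900836 theta 0.8048341169086892 [-0.0054  0.5633  1.5063 -0.0294  1.4272 -0.1023]
[ 0.0019 -0.0327 -0.0653]
```

Emit:
arm_command([
  [-0.23,-0.024,-0.145,0.047,-0.45,0,-1],
  [-0.219,-0.023,-0.165,0.047,-0.45,0,-1],
  [-0.206,-0.022,-0.18,0.047,-0.45,0,-1],
  [-0.192,-0.02,-0.195,0.047,-0.45,0,-1],
  [-0.177,-0.019,-0.21,0.047,-0.45,0,-1],
  [-0.16,-0.017,-0.217,0.047,-0.45,0,-1],
  [-0.143,-0.015,-0.23,0.047,-0.45,0,-1],
  [-0.124,-0.013,-0.241,0.047,-0.45,0,-1],
  [-0.105,-0.011,-0.24,0.047,-0.45,0,-1],
  [0,0,0,0,0,0,-1],
])

```text
clock: 35.02
tcp_pos: [0.5205, -0.0071, 0.1319]
eef_rot: [-2.077, -2.316, 0.033]
force: [-3.2, -5.8, 0.6]
gripper_width: 0.09
gripper_force: 62.2
```

```bash
python3 chk.py
```

```text
[-0.037   0.005  -0.9993] bar radius 0.14152567744639746 theta 0.07058311800525208 [-0.0386  0.4306  1.9042  0.0047  0.844  -0.1503]
```

Emit:
arm_command([
  [-0.05,-0.005,-0.12,0.03,-0.2,0,-1],
  [-0.03,-0.003,-0.1,0.02,-0.2,0,-1],
  [0,0,0,0,0,0,-1],
])

```text
clock: 35.4
tcp_pos: [0.5178, -0.0074, 0.1234]
eef_rot: [-2.091, -2.332, -0.005]
force: [-2.8, -5.5, 1.5]
gripper_width: 0.091
gripper_force: 62.3
```

Emit:
arm_command([
  [0,0,-0.05,0,0,0,-1],
  [0,0,-0.03,0,0,0,-1],
  [0,0,0,0,0,0,-1],
])

```text
clock: 35.78
tcp_pos: [0.5173, -0.0075, 0.1214]
eef_rot: [-2.09, -2.331, -0.004]
force: [-10.2, -6.1, 18.6]
gripper_width: 0.09
gripper_force: 64.9
```

Emit:
arm_command([
  [0,0,0,0,0,0,-0.3],
  [0,0,0,0,0,0,-0.3],
  [0,0,0.5,0,0,0,-0.3],
  [0,0,0.5,0,0,0,-0.3],
  [0,0,0,0,0,0,-1],
  [0.03,0,0,0,0,0,-1],
  [0,0,0,0,0,0,-1],
  [0,0,-0.25,0,0,0,-1],
  [0,0,0,0,0,0,-1],
])

```text
clock: 36.9
tcp_pos: [0.518, -0.0064, 0.1482]
eef_rot: [-2.089, -2.329, -0.004]
force: [0.1, 0.6, 0.0]
gripper_width: -0.001
gripper_force: 0.0
```

Emit:
arm_command([
  [0,0,-0.05,0,0,0,-1],
  [0,0,0,0,0,0,-1],
])

```text
clock: 37.15
tcp_pos: [0.5189, -0.0065, 0.1474]
eef_rot: [-2.091, -2.33, -0.006]
force: [0.1, 0.7, 0.4]
gripper_width: 0.003
gripper_force: 0.0
```

Emit:
arm_command([
  [0,0,-0.03,0,0,0,-1],
  [0,0,0,0,0,0,-1],
])

```text
clock: 37.4
tcp_pos: [0.519, -0.0065, 0.1464]
eef_rot: [-2.091, -2.33, -0.007]
force: [0.0, 0.8, -0.6]
gripper_width: 0.002
gripper_force: 0.0
```

Emit:
arm_command([
  [0,0,-0.03,0,0,0,-1],
  [0,0,0,0,0,0,-1],
])

```text
clock: 37.65
tcp_pos: [0.5192, -0.0065, 0.1458]
eef_rot: [-2.091, -2.331, -0.007]
force: [-1.7, 0.1, 6.7]
gripper_width: 0.001
gripper_force: 3.3
```

Emit:
arm_command([
  [0,0,-0.02,0,0,0,-1],
  [0,0,0,0,0,0,-1],
])

```text
clock: 37.9
tcp_pos: [0.5192, -0.0065, 0.1456]
eef_rot: [-2.091, -2.331, -0.007]
force: [-4.1, 0.9, 13.1]
gripper_width: 0.002
gripper_force: 6.6
```

The bar top is at 0.146 m and stiff, as expected for a shut lid. Retracting, then a last check.

Emit:
arm_command([
  [0,0,0.5,0,0,0,-1],
  [0,0,1,0,0,0,-1],
  [-0.3,0,1,0,0,0,-1],
  [-0.6,0.2,0.8,0,0,0,-1],
  [-0.6,0.3,0.3,0,0,0,-1],
  [0,0,0,0,0,0,-1],
  [0,0,0,0,0,0,-1],
])

```text
clock: 38.78
tcp_pos: [0.4594, 0.0134, 0.2882]
eef_rot: [-2.091, -2.331, -0.007]
force: [-0.7, 0.4, 0.1]
gripper_width: 0.001
gripper_force: 0.0
```

```bash
python3 - <<'E'
from arc import *
im=vision.grab_frame("side");q=im.astype(int)
m=((q[:,:,0]-q[:,:,2])>8).astype(np.uint8);m2=np.zeros_like(m);m2[195:260,300:375]=m[195:260,300:375]
n,l,st,c=cv2.connectedComponentsWithStats(m2);print([(st[i].tolist(),c[i].round(1).tolist()) for i in range(1,n) if st[i,4]>20])
a=cv2.imread("pics/side0.png")[:,:,::-1].astype(int);d=(np.abs(q-a).max(2)>30).astype(np.uint8)
n,l,st,c=cv2.connectedComponentsWithStats(d);print("changed:",[(st[i].tolist(),c[i].round().tolist()) for i in range(1,n) if st[i,4]>15])
E
```

```text
[([300, 195, 73, 56, 2780], [334.6, 219.7]), ([300, 242, 57, 18, 391], [324.4, 252.7])]
changed: [([370, 0, 64, 41, 1472], [400.0, 14.0]), ([432, 0, 4, 9, 23], [434.0, 4.0]), ([358, 0, 174, 186, 6485], [411.0, 92.0]), ([596, 162, 44, 72, 1380], [623.0, 203.0]), ([299, 193, 47, 43, 793], [322.0, 210.0]), ([628, 255, 12, 18, 30], [633.0, 264.0]), ([635, 280, 5, 5, 16], [638.0, 282.0]), ([533, 328, 107, 152, 5963], [597.0, 420.0]), ([310, 370, 10, 8, 33], [315.0, 373.0]), ([291, 373, 39, 27, 368], [306.0, 388.0]), ([310, 375, 10, 7, 24], [314.0, 378.0]), ([321, 374, 10, 9, 50], [326.0, 378.0]), ([603, 406, 37, 74, 686], [628.0, 449.0]), ([633, 463, 7, 13, 39], [636.0, 467.0])]
```

Only the arm, strainer and jar areas have changed. The lid edges, the bar and the bystanders look as they did at the start.

```bash
python3 -c "
from station import job
print(job.sign_off())"
```

```text
the job is handed in; nothing more can be done
None
```

I handed the job in at about 39 s: the strainer stands upright on the trivet, the jar stands upright in the box, the lid is shut, and the mill and everything else look unmoved; one early error while opening the lid put about 74 N on the wrist (limit 120 N).

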